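Slide the catch tray back under the spice carousel

TASK

The aluminium catch tray of the spice carousel has been emptied and left lying beside it. Slide it gently, nose first and flat on the surface, into the bay under the carousel's plinth until it is fully home against the end stop, and let go of it. The bay is a snug fit and sits a little off centre (its long left side wall is there to line the tray up by), so do not force it, and leave the other things where they are.

Things in the scene. Friction and masses are not known exactly. Their poses are not given: they have to be found in the camera images.
- tray: loose slim aluminium catch tray, 0.15 to 0.31 kg: open pan 120 mm long (x), 100 wide (y), 16 high, square corners; origin at the centre of the pan's underside, z up, nose edge at x = +60 mm. From its near edge (x = -60) a bar 20 wide, 4 to 12 mm above the underside, runs out to an upright grip block centred at x = -120. Starts flat on the work surface, left or right of the carousel
- tray_grip (a point): middle of the tray's grip block, at x = -120 mm of the tray, 28 mm above its underside. The block is 26 mm long (x), 24 wide (y) and reaches from 2 to 42 mm above the underside; pinch it here from above, fingers closing along the tray's y
- carousel: fixed black spice carousel. Origin on the work surface under the plinth's centre; x points from the mouth inwards (the way the tray goes in), y left, z up. Plinth x -65 to +65 mm, 240 wide (y), 36 high, roof underside at 25, legs outward from y = -92 and +92; jar turntable on top 124 across, to 134 high. Under the roof a grey liner forms the bay. No floor: the tray runs on the work surface
- mouth (a point): on the work surface, middle of the plinth's front face (x = -65 mm, y = 0 of the carousel). The liner's side walls are 20 mm thick, 22 high, 103 apart inside (3 wider than the tray). The left wall (+y) sticks out as a guide cheek to x = -100 mm of the carousel; the right wall begins at the mouth. Blunt ends, no lead-in bevels
- home (a point): point fixed to the carousel at its x = -4 mm, y = 0, on the work surface: the tray's origin has this x when home against the end stop (stop face at x = +56 mm), its near edge level with the mouth. But the liner is screwed down, parallel to x and rigid, anywhere up to 20 mm left or right of the plinth's centre line: the bay's y is not measured and must be felt
- mortar: white ceramic mortar, round bowl 100 mm across and 65 mm high with a pestle fixed in it; origin at the centre of its underside
- spoons: copper-toned measuring spoon set lying flat, three spoons fanned out along +x, 125 mm long, 12 mm high; origin at the joined handle ends, on the underside
- cruet: amber glass cruet with a flip stopper, 64 mm across, 141 mm high; origin at the centre of its underside
- brush: pastry brush lying flat along x, 190 mm long; origin under its middle
- salt_jar: glass salt jar with a wooden cap, 64 mm across, 90 mm high; origin at the centre of its underside
- cup: blue ceramic cup, 72 mm across, 70 mm high; origin at the centre of its underside
There are look-alikes about, which are no part of the job. Of the things that look like the tray, take the one that is farthest to the robot's left at the start.

How it is judged:
On the way:
1. the tray's nose is inside the mouth, the tray flat and in line, not yet home (angle between tray's own z axis and vertical below 0.05 rad and height (world z) of tray below 0.006 m and angle between the x axis of tray and the x axis of carousel, either way round below 0.06 rad and y of tray in the frame of carousel between -0.024 and 0.024 m and x of tray in the frame of carousel between -0.118 and -0.02 m), for 0.1 s.
At the end, for the whole second after the job is handed in: the tray lies flat and at rest in the bay, in line with it (within 0.06 rad), its nose within 3.5 mm of the end stop, released by the fingers (angle between tray's own z axis and vertical below 0.05 rad and height (world z) of tray below 0.006 m and angle between the x axis of tray and the x axis of carousel, either way round below 0.06 rad and x of tray in the frame of carousel between -0.0075 and 0.002 m and y of tray in the frame of carousel between -0.024 and 0.024 m and linear speed of tray below 0.01 m/s and contact force between tray and the fingers below 0.05 N); the robot touches nothing.
It fails at once if the tray is pressed against the carousel or its bay with more than 25 N (contact force between tray and carousel above 25 N).
It fails at once if the robot presses on the carousel with more than 15 N (contact force between any of the fingers, the arm and carousel above 15 N).
It fails at once if another thing on the surface is shifted by more than 20 mm (distance of any of mortar, spoons, cruet, brush, salt_jar, cup from where it was at the start of the episode above 0.02 m).
It fails at once if a standing thing is tipped (angle between any of mortar, cruet, salt_jar, cup's own z axis and vertical above 0.3 rad).
It also fails if it takes over 64 s, if anything falls off the work surface, if the arm or the gripper's body presses on something with over 40 N, if the wrist force passes 120 N, or if a joint passes its speed limit or range.

ROBOT

A 6-joint arm with a two-finger parallel gripper is mounted at the origin on the work surface. World frame = base frame: x ahead of the robot, y to its left, z up, the work surface at z = 0. Lengths are in m, angles in rad, forces in N, time in s.
With the tool pointing down it reaches from about 0.3 to 0.85 m from the base axis. Payload 5.4 kg.
Tool frame: the origin (TCP) lies at the very end of the fingers, on their centre line; the grasp point (between the pads) lies bot.tcp_to_grasp behind it (bot.tcp_to_grasp is the distance from the TCP to the grasp point, in m); z points along the fingers, y is the line along which they close (so a half turn about z gives the same grasp; the last joint's range is limited). The gripper opens to 85 mm and grips with 20 to 120 N. Pads are 22 mm wide; open, the fingers measure 114 mm over their backs; the gripper's body (76 mm by 85 mm) begins 54 mm behind the grasp point. The pads swing forward as they close: fully open they stand 13 mm farther back than shut.
Start: joints at [1.131, 0.158, 1.597, -0, 1.386, -0.21], TCP at [0.131, 0.56, 0.231] pointing down, gripper open.
Joint ranges: [-2.91, 2.91], [-0.94, 2.29], [0.18, 2.7], [-1.29, 4.43], [0.17, 2.64], [-3, 3]. Speed limits (rad/s): [2.57, 2.57, 3.14, 3.14, 3.14, 3.14].

INTERFACE

Orientations are given as a unit quaternion [w, x, y, z].
In Python, from plant import monitor, get_image, finish_job, bot gives the robot as it stands.
- The arm moves only by the tool drive_tool, never from a script. Its argument "targets" is a list of rows, each an object of numbers: "x", "y", "z": the shift along the world's x, y, z in mm; "wx", "wy", "wz": the turn, a rotation vector about the world's x, y, z in degrees; "claw": the gripper command: -1 is fully open, 1 is shut, values between are in proportion. A call has 1 to 10 rows; each row shifts and turns the commanded pose from where the row before left it; what a row does not reach is not made up. A row lasts 1/8 s, in which the tool goes at most 62.5 mm and 10.7 degrees, less where a joint would pass 70% of its speed; a pose out of reach is approached as far as the arm can. A call with a gripper value outside its range is refused whole. The fingers move at their own pace and stop on an object; the grip force is fixed at half the most. Time passes only in rows, so rows that do not move let the fingers close. It gives the time, the measured TCP pose, the force, the opening and the grip force at its end, in the units of the state.
- monitor.sense(): the state, without advancing time (a new reading comes with each control period).
- get_image(name): name is "side" or "top"; returns a dict with "color" (480x640x3 uint8, red, green, blue), "depth" (480x640 float32, m along the optical axis (not along the pixel's ray), 0 where there is no reading), "camera_matrix" (3x3 intrinsics, pixels), "position" and "attitude" of the camera in the world. Camera axes: x right, y up, looking along -z (the intrinsics and any distortion apply to the point x, -y, -z); pixel columns grow to the right and rows downward; lengths in m; the calibration is good to about 2 mm. A picture is of the moment at which its call begins.
- finish_job(): hands the job in; it is judged then, once.
The state is a dict: "t": time; "q": joint angles; "joint_velocities": joint speeds; "joint_efforts": joint torques, N m; "eef_pos": TCP position; "tool_rot": TCP orientation; "wrist_force": force on the tool from outside, world axes, zero at the start; "ft_torque": the same for the moment, N m; "grip_width": finger opening in m; "finger_force": force on a finger pad.
Only numpy, scipy, OpenCV 4.12 (cv2) and the standard library are available. Lean on these libraries where they do the work, as an engineer would, in place of code of your own. Each camera call takes 0.05 s, during which the arm holds its last target. There are 200 camera calls.

## Working session

There is one attempt and no reset: what is moved stays moved. The work goes in short steps, Python scripts to look and compute and a tool call to move; the robot and the scene stay as the last step left them, time stands still between calls to the robot, and variables do not carry over. Pictures are saved under pics/ and viewed, at most 10 in all, crops included, and the job is handed in when it is done.

Besides the shell and the picture viewer there is one more tool, called after ">>>" as a command line: name --argument value ..., lists and objects as JSON in quotes. drive_tool: Moves the arm, as the interface text tells. Its arguments: {"type":"object","properties":{"targets":{"type":"array","items":{"type":"object","properties":{"x":{"type":"number"},"y":{"type":"number"},"z":{"type":"number"},"wx":{"type":"number"},"wy":{"type":"number"},"wz":{"type":"number"},"claw":{"type":"number"}}}}},"required":["targets"]}

```bash
mkdir -p pics
cat > h.py <<'E'
import numpy as np, cv2
from plant import monitor, get_image, finish_job, bot
from scipy.spatial.transform import Rotation as R
def grab(n,save=None):
    im=get_image(n)
    if save: cv2.imwrite('pics/'+save,im['color'][:,:,::-1])
    return im
def rot(im):
    a=np.array(im['attitude'],float)
    return a if a.shape==(3,3) else R.from_quat(np.r_[a[1:],a[0]]).as_matrix()
def ray(im,uv,z):
    uv=np.atleast_2d(uv).astype(float);K=im['camera_matrix']
    d=np.c_[(uv[:,0]-K[0,2])/K[0,0],-(uv[:,1]-K[1,2])/K[1,1],-np.ones(len(uv))]@rot(im).T
    p=np.array(im['position']); return p+d*((z-p[2])/d[:,2])[:,None]
def cloud(im):
    K=im['camera_matrix'];v,u=np.mgrid[:480,:640];D=im['depth']
    c=np.stack([(u-K[0,2])/K[0,0]*D,-(v-K[1,2])/K[1,1]*D,-D],-1)
    P=c@rot(im).T+np.array(im['position']); P[D==0]=np.nan; return P
E
python3 - <<'E'
from h import *
a=grab('top','top0.png');b=grab('side','side0.png')
for i in(a,b):print({k:v for k,v in i.items() if k not in('color','depth')})
print(bot.tcp_to_grasp,monitor.sense())
E
```

```text
{'camera_matrix': array([[472.16815742,   0.        , 324.62201054],
       [  0.        , 472.16815742, 243.24190011],
       [  0.        ,   0.        ,   1.        ]]), 'position': array([ 0.43924527, -0.00705342,  1.25576234]), 'attitude': array([ 0.7117218 ,  0.0392543 , -0.02832139, -0.70079176])}
{'camera_matrix': array([[521.53527322,   0.        , 320.40624071],
       [  0.        , 521.53527322, 237.79152477],
       [  0.        ,   0.        ,   1.        ]]), 'position': array([0.4786345 , 0.86025346, 0.89097742]), 'attitude': array([-0.01533601, -0.01739192,  0.38746877,  0.92159117])}
0.0187 {'t': 0.1, 'q': array([ 1.13093483e+00,  1.59010292e-01,  1.59812797e+00,  1.27020091e-05,
        1.38623811e+00, -2.10052927e-01]), 'joint_velocities': array([-2.64495429e-05, -4.04015068e-03, -2.38935529e-03, -1.05684887e-03,
        1.19432571e-03, -1.29510104e-03]), 'joint_efforts': array([-3.68041074e-04, -3.96991789e+01, -3.32336426e+01, -1.58270864e-04,
        4.18457959e-03, -1.93856101e-05]), 'eef_pos': array([0.13072589, 0.55936608, 0.2303909 ]), 'tool_rot': array([-2.90658440e-04,  1.14652724e-01,  9.93405233e-01, -8.43192383e-04]), 'wrist_force': array([ 0.59102827, -0.68921463,  0.74024345]), 'ft_torque': array([ 0.00897359, -0.00696073, -0.03345782]), 'finger_force': 0.0, 'grip_width': 0.08546170487619695}
```

View pics/top0.png

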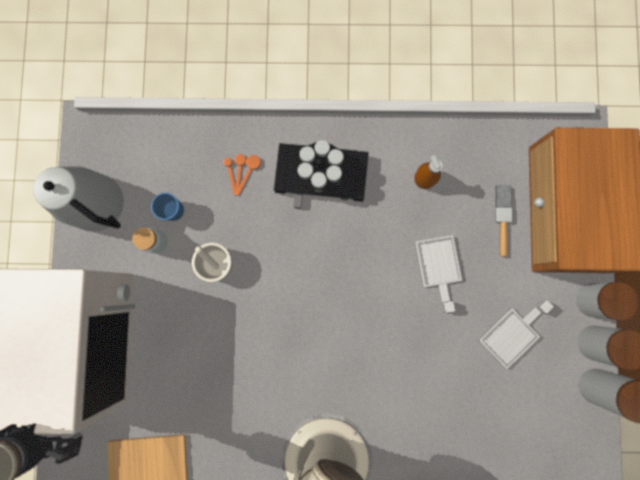

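View pics/side0.png

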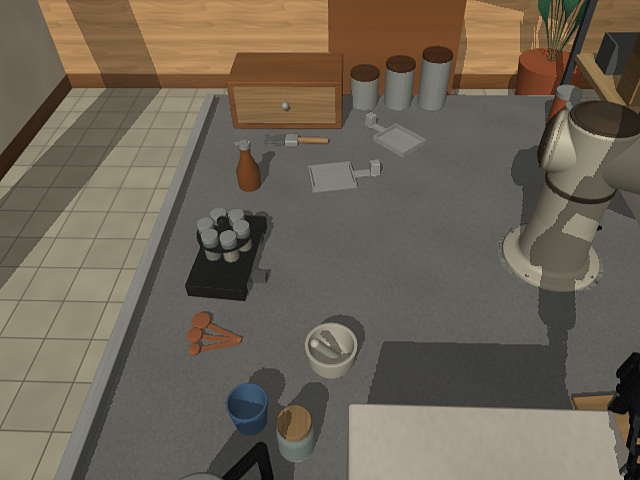

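Top view: two tray look-alikes, A with pan at (440,262) and grip (449,307), and B with pan at (510,338) and grip (548,307). A lies farther to the robot's left, so I choose A. The carousel plinth is at (322,171) and its cheek at (302,200). The side view shows the same pair, A at (333,176) and B at (399,138).

```bash
cat > m.py <<'E'
from h import *
def rect(pts):
    r=cv2.minAreaRect(pts[:,:2].astype(np.float32)*1000); return np.round(r[0],1),np.round(r[1],1),round(r[2],2)
E
python3 - <<'E'
from m import *
a=grab('top');P=cloud(a);c=a['color'].astype(int);g=c.sum(2)/3;sat=c.max(2)-c.min(2)
print('table z med',np.nanmedian(P[200:300,330:400,2]), 'std',np.nanstd(P[200:300,330:400,2]))
# plinth by colour, convex hull of black
m=np.zeros((480,640),np.uint8); m[135:215,265:380]=(g<55)[135:215,265:380]
m=cv2.morphologyEx(m,cv2.MORPH_OPEN,np.ones((3,3)));n,l,s,_=cv2.connectedComponentsWithStats(m);k=1+s[1:,4].argmax()
v,u=np.where(l==k);print('plinth colour z36',rect(ray(a,np.c_[u,v],.036)))
z=P[...,2];w=np.zeros_like(m);w[130:215,260:385]=1
q=P[(w>0)&(z>.030)&(z<.042)];print('plinth depth',rect(q),len(q))
# tray
m=np.zeros((480,640),np.uint8);m[225:320,405:475]=(g>150)[225:320,405:475]
pan=cv2.morphologyEx(m,cv2.MORPH_OPEN,np.ones((15,15)));v,u=np.where(pan>0);print('pan open',rect(ray(a,np.c_[u,v],.016)))
v,u=np.where(m>0);print('all',rect(ray(a,np.c_[u,v],.016)),len(v))
q=P[(m>0)&(z>.034)];print('grip depth',rect(q),q.mean(0),len(q))
big=np.hstack([cv2.resize(a['color'][220:325,400:480],(400,525)),cv2.resize(a['color'][130:215,265:345],(400,525))])
cv2.imwrite('pics/crop1.png',big[:,:,::-1])
E
```

```text
table z med -0.00012197549025261267 std 0.002667129761223623
plinth colour z36 (array([744.7,  25.5]), array([233.7, 130.3]), 84.67)
plinth depth (array([747.6,  26.5]), array([240.2, 131.5]), 85.05) 2479
pan open (array([ 533.2, -283. ]), array([155.1, 107. ]), 0.92)
all (array([ 488. , -289.1]), array([181.4, 248.2]), 90.0) 4833
grip depth (array([ 398.6, -306.3]), array([25.4, 24.6]), 10.19) [ 0.39849217 -0.30557913  0.04152368] 100
```

View pics/crop1.png

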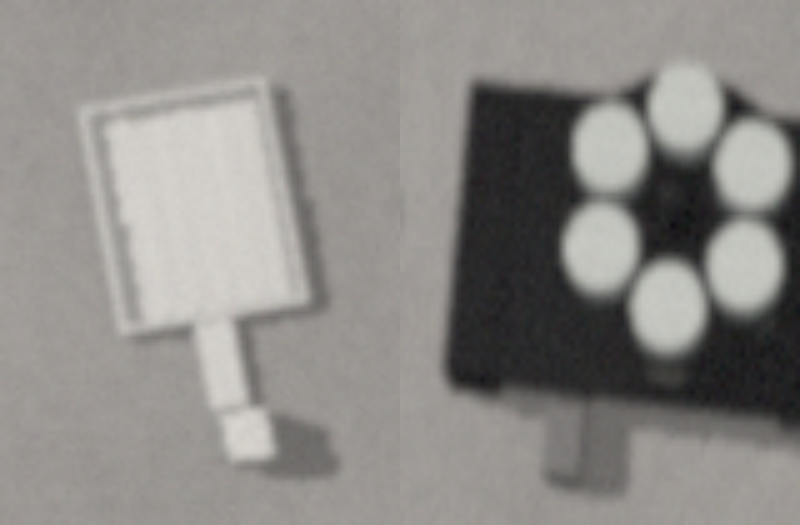

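The crop confirms A: an open pan with bar and grip block. The cheek's top shows at about (294–302, 195–208) in the full image, with its shadow to the right. Next, start moving over and refine the tray yaw and cheek line.

>>> drive_tool --targets '[{"x": 30,"y": -40},{"x": 30,"y": -40},{"x": 30,"y": -40},{"x": 30,"y": -40},{"x": 30,"y": -40},{"x": 30,"y": -40},{"x": 30,"y": -40},{"x": 30,"y": -40},{"x": 30,"y": -40},{"y": -50}]'

```text
$.targets[0]: bad value
```

Run:
```python
from m import *
a=grab('top');P=cloud(a);z=P[...,2];c=a['color'].astype(int);g=c.sum(2)/3
m=np.zeros((480,640),np.uint8);m[225:320,405:475]=(g>185)[225:320,405:475]
m=cv2.morphologyEx(m,cv2.MORPH_CLOSE,np.ones((5,5)))
pan=cv2.morphologyEx(m,cv2.MORPH_OPEN,np.ones((13,13)));v,u=np.where(pan>0);r=ray(a,np.c_[u,v],.014);print('pan',rect(r),r.mean(0))
print('plinth z',np.nanmedian(z[155:185,285:295]))
print(g[198:209,288:316].astype(int)); print((z[198:209,288:316]*1000).round(0))
ex=np.array([.9963,-.0863]);ey=np.array([.0863,.9963]);C=np.array([747,26.2])
for v in(202,206): print([np.round((ray(a,[u,v],.022)[0,:2]*1000-C)@ey,1) for u in (294,302,303)],(ray(a,[302,v],.022)[0,:2]*1000-C)@ex)
```

```text
pan (array([ 512.1, -284.8]), array([107.6,  89.1]), 0.92) [ 0.51080608 -0.28417154  0.014     ]
plinth z 0.03575440365648164
[[146 142 141 144 146 138 128 122 122 124 123 123 118 104 102 104 106 105
  106 108 111 107 109 111 113 112 115 114]
 [150 148 150 147 147 146 131 122 121 122 123 123 118 105 101 100 107 106
  106 108 108 104 113 118 126 129 130 128]
 [149 148 148 148 146 140 131 124 120 121 120 120 115 102  97 105 106 105
  105 105 106 108 116 134 143 147 148 145]
 [148 152 148 148 150 140 127 121 125 123 124 119 114 102 102 107 103 104
  108 109 107 108 116 141 152 155 153 153]
 [151 151 151 149 148 140 131 121 126 123 120 124 113  96  95 107 105 108
  106 109 105 111 121 142 151 152 155 153]
 [152 150 152 152 146 137 128 125 123 125 119 121 112  97 103 105 107 102
  104 106 106 107 122 141 152 156 156 156]
 [149 151 154 149 148 136 123 122 120 124 122 121 110  98 100 107 109 106
  106 106 107 107 120 143 153 157 155 153]
 [150 152 150 151 148 136 123 118 118 117 118 122 106  96 102 108 105 110
  109 109 104 107 122 143 151 153 152 152]
 [149 149 150 150 143 132 116 109 104 
[... 1049 characters left out ...]
 17. 27. 22. 19. 21. 10. -2.  0.  7. -0.
   1. -2. -1.  0.  2.  1.  0.  0.  0. -0.]
 [ 2. -2.  0.  4. -0. 19. 22. 20. 24. 23. 25. 20. 20.  6. -0.  1. -5.  6.
   3.  2.  0.  0. -1.  1.  3. -0.  3. -0.]
 [-1.  1.  1. -3. -0. 19. 21. 22. 20. 18. 22. 23. 27. -5. -0.  6. -1. -4.
   1. -4. -3.  1. -3.  1.  3. -0.  1. -2.]
 [-0. -2.  3. -1. -5. 16. 11. 14. 17. 21. 24. 22. 23. -2.  4.  7.  2. -5.
   4. -4.  0.  1. -3. -6.  1. -3.  6. -3.]
 [ 2.  2. -1. -1. -2.  1. -0.  2.  3. -1.  7.  7. 15.  1.  2. -3.  2.  0.
  -1. -1.  2. -2. -0. -4.  3. -0. -4.  1.]]
[np.float64(62.5), np.float64(41.4), np.float64(38.7)] -84.60396075762559
[np.float64(61.3), np.float64(40.2), np.float64(37.6)] -95.27045126811389
```

>>> drive_tool --targets '[{"x": 30,"y": -40,"z": 0,"wx": 0,"wy": 0,"wz": 0,"claw": -1},{"x": 30,"y": -40,"z": 0,"wx": 0,"wy": 0,"wz": 0,"claw": -1},{"x": 30,"y": -40,"z": 0,"wx": 0,"wy": 0,"wz": 0,"claw": -1},{"x": 30,"y": -40,"z": 0,"wx": 0,"wy": 0,"wz": 0,"claw": -1},{"x": 30,"y": -40,"z": 0,"wx": 0,"wy": 0,"wz": 0,"claw": -1},{"x": 30,"y": -40,"z": 0,"wx": 0,"wy": 0,"wz": 0,"claw": -1},{"x": 30,"y": -40,"z": 0,"wx": 0,"wy": 0,"wz": 0,"claw": -1},{"x": 30,"y": -40,"z": 0,"wx": 0,"wy": 0,"wz": 0,"claw": -1},{"x": 30,"y": -40,"z": 0,"wx": 0,"wy": 0,"wz": 0,"claw": -1},{"x": 0,"y": -50,"z": 0,"wx": 0,"wy": 0,"wz": 5,"claw": -1}]'

```text
t: 1.45
eef_pos: [0.4022, 0.1482, 0.2313]
tool_rot: [0.0, 0.07, 0.998, -0.0]
wrist_force: [-0.0, -0.0, 0.6]
grip_width: 0.0853
finger_force: 0.0
```

Run:
```python
from m import *
a=grab('top')
q=ray(a,[[416,241],[453.6,235.6],[462.4,280.4],[425,286.6]],.016)[:,:2]*1000
print(q.round(1),q.mean(0)); A=lambda d:np.degrees(np.arctan2(d[1],d[0]))
print([A(q[0]-q[3]),A(q[1]-q[2]),A(q[0]-q[1])-90,A(q[3]-q[2])-90], A(q.mean(0)-[398.5,-305.8]),np.linalg.norm(q.mean(0)-[398.5,-305.8]))
```

```text
[[ 567.5 -227.3]
 [ 583.2 -326. ]
 [ 466.  -347.7]
 [ 448.3 -250.4]] [ 516.2455073 -287.8354094]
[np.float64(10.983481627940572), np.float64(10.486352789761394), np.float64(9.058030384291413), np.float64(10.294407365202872)] 8.674796359270273 119.10806439434423
```

>>> drive_tool --targets '[{"x": 0,"y": -50,"z": 0,"wx": 0,"wy": 0,"wz": 2,"claw": -1},{"x": 0,"y": -50,"z": 0,"wx": 0,"wy": 0,"wz": 2,"claw": -1},{"x": 0,"y": -50,"z": 0,"wx": 0,"wy": 0,"wz": 2,"claw": -1},{"x": 0,"y": -50,"z": -10,"wx": 0,"wy": 0,"wz": 2,"claw": -1},{"x": 0,"y": -50,"z": -20,"wx": 0,"wy": 0,"wz": 2,"claw": -1},{"x": 0,"y": -50,"z": -20,"wx": 0,"wy": 0,"wz": 2,"claw": -1},{"x": 0,"y": -50,"z": -20,"wx": 0,"wy": 0,"wz": 2,"claw": -1},{"x": -2,"y": -50,"z": -20,"wx": 0,"wy": 0,"wz": 2,"claw": -1},{"x": -1,"y": -50,"z": -20,"wx": 0,"wy": 0,"wz": 2,"claw": -1},{"x": 0,"y": -4,"z": -20,"wx": 0,"wy": 0,"wz": 0,"claw": -1}]'

```text
t: 2.75
eef_pos: [0.3977, -0.3073, 0.1009]
tool_rot: [0.0, -0.084, 0.996, -0.001]
wrist_force: [0.2, 0.1, -0.3]
grip_width: 0.0855
finger_force: 0.0
```

Run:
```python
from m import *
s=monitor.sense();print(s['eef_pos'],s['tool_rot'],s['q'])
b=grab('side');P=cloud(b);z=P[...,2]
big=cv2.resize(b['color'][60:220,280:440],(600,600));cv2.imwrite('pics/side1.png',big[:,:,::-1])
w=np.zeros((480,640),bool);w[155:182,366:383]=1
q=P[w&(z>.03)&(z<.05)];print(len(q),q.mean(0) if len(q) else 0, rect(q))
w[:]=0;w[155:195,300:362]=1;q=P[w&(z>.012)&(z<.024)];print(len(q),rect(q))
```

```text
[ 0.3977196  -0.30732862  0.10089069] [ 2.40127153e-04 -8.40778758e-02  9.96458891e-01 -7.29646684e-04] [-8.98501902e-01  1.16344048e-01  1.91809992e+00 -4.58783332e-04
  1.10566818e+00 -2.63744730e+00]
83 [ 0.39609621 -0.30180537  0.03977527] (array([ 397.1, -305.8]), array([26. , 30.4]), 14.48)
270 (array([ 502.6, -285.5]), array([144.1, 108.2]), 10.73)
```

View pics/side1.png

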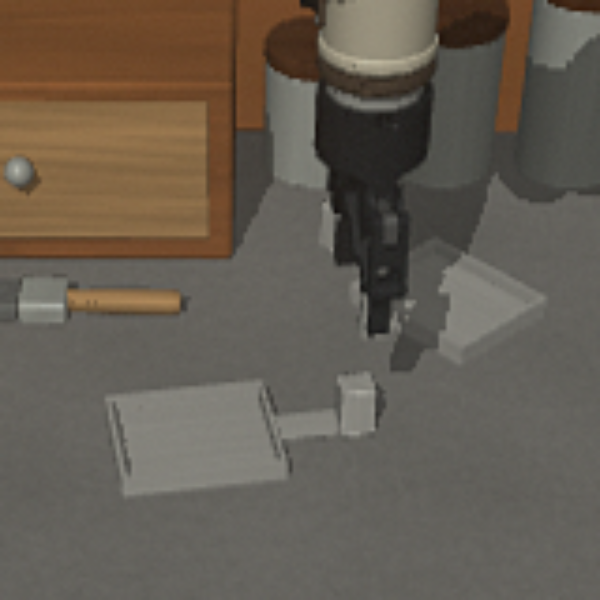

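The side view shows the gripper above tray A's grip block at crop (357,405), lined up, with look-alike B well clear behind it. Now descend and close.

>>> drive_tool --targets '[{"x": 0,"y": 1,"z": -25,"wx": 0,"wy": 0,"wz": 0,"claw": -1},{"x": 0,"y": 0,"z": -25,"wx": 0,"wy": 0,"wz": 0,"claw": -1},{"x": 0,"y": 0,"z": -20,"wx": 0,"wy": 0,"wz": 0,"claw": -1},{"x": 0,"y": 0,"z": -15,"wx": 0,"wy": 0,"wz": 0,"claw": -1},{"x": 0,"y": 0,"z": -6,"wx": 0,"wy": 0,"wz": 0,"claw": -0.3},{"x": 0,"y": 0,"z": 0,"wx": 0,"wy": 0,"wz": 0,"claw": 0.2},{"x": 0,"y": 0,"z": 0,"wx": 0,"wy": 0,"wz": 0,"claw": 0.4},{"x": 0,"y": 0,"z": 0,"wx": 0,"wy": 0,"wz": 0,"claw": 1},{"x": 0,"y": 0,"z": 0,"wx": 0,"wy": 0,"wz": 0,"claw": 1},{"x": 0,"y": 0,"z": 0,"wx": 0,"wy": 0,"wz": 0,"claw": 1}]'

```text
t: 4.05
eef_pos: [0.3985, -0.3039, 0.0111]
tool_rot: [0.0, -0.086, 0.996, -0.001]
wrist_force: [-0.1, -0.0, 5.7]
grip_width: 0.0235
finger_force: 61.5
```

>>> drive_tool --targets '[{"x": 0,"y": 0,"z": 3,"wx": 0,"wy": 0,"wz": 0,"claw": 1},{"x": 3,"y": 20,"z": 0,"wx": 0,"wy": 0,"wz": -1,"claw": 1},{"x": 6,"y": 40,"z": 0,"wx": 0,"wy": 0,"wz": -2,"claw": 1},{"x": 6,"y": 50,"z": 0,"wx": 0,"wy": 0,"wz": -2,"claw": 1},{"x": 6,"y": 50,"z": 0,"wx": 0,"wy": 0,"wz": -2,"claw": 1},{"x": 6,"y": 50,"z": 0,"wx": 0,"wy": 0,"wz": -2,"claw": 1},{"x": 6,"y": 50,"z": 0,"wx": 0,"wy": 0,"wz": -2,"claw": 1},{"x": 6,"y": 40,"z": 0,"wx": 0,"wy": 0,"wz": -2,"claw": 1},{"x": 6,"y": 30,"z": 0,"wx": 0,"wy": 0,"wz": -1.8,"claw": 1},{"x": 3,"y": 12,"z": 0,"wx": 0,"wy": 0,"wz": 0,"claw": 1}]'

```text
t: 5.3
eef_pos: [0.4448, 0.0405, 0.0125]
tool_rot: [-0.001, 0.042, 0.999, 0.0]
wrist_force: [0.1, 0.8, -1.6]
grip_width: 0.0231
finger_force: 60.5
```

Run:
```python
from m import *
s=monitor.sense();print(s['eef_pos'],s['tool_rot'],s['q'])
a=grab('top')
big=cv2.resize(a['color'][130:310,250:400],(666,800)[::1] if 0 else (500,600));cv2.imwrite('pics/top2.png',big[:,:,::-1])
```

```text
[0.44477277 0.04046751 0.01253339] [-1.26113214e-03  4.21522347e-02  9.99110389e-01  1.72494448e-04] [-1.81060973e-01  1.44955581e-01  2.10116183e+00 -9.64221815e-06
  8.98020980e-01 -1.66752176e+00]
```

View pics/top2.png

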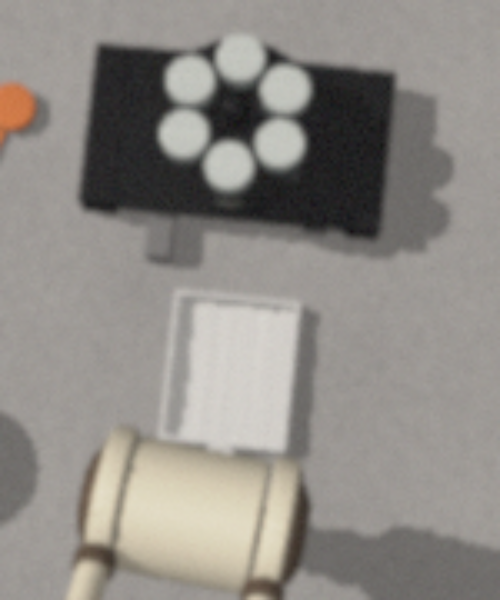

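The tray is aligned in front of the bay, with its nose corners at crop (178,291) and (302,298). The cheek's inner edge is at crop x≈174, so the tray sits just right of it. Next, compute the offsets.

Run:
```python
from m import *
a=grab('top');A=lambda d:np.degrees(np.arctan2(d[1],d[0]))
f=lambda p,z:ray(a,(np.array(p)+.5)/3.3333+[250,130]-.5,z)[:,:2]*1000
ex=np.array([.9963,-.0863]);ey=np.array([.0863,.9963]);C=np.array([747,26.2])
q=f([[178,291],[302,298],[288,452],[162,438]],.018)
print('yaws',A(q[0]-q[3]),A(q[1]-q[2]),A(q[0]-q[1])-90,A(q[3]-q[2])-90)
print('tray car',np.c_[(q-C)@ex,(q-C)@ey].round(1),((q.mean(0)-C)@ex),((q.mean(0)-C)@ey))
p=f([[98,44],[396,72],[380,238],[82,207]],.036);print('plinth',A(p[0]-p[3]),A(p[1]-p[2]),A(p[0]-p[1])-90,A(p[3]-p[2])-90,p.mean(0))
c=f([[175,222],[173,262]],.022);print('cheek',(c-C)@ex,(c-C)@ey)
# gradient line fits: tray left/right rim at subpixel, using bright threshold per row
g=a['color'].mean(2);L=[];Rr=[];K=[]
for v in range(222,258):
    row=cv2.GaussianBlur(g,(3,3),0)[v]
    d=np.diff(row);L.append((295+d[295:310].argmax()+.5,v));Rr.append((332+d[332:345].argmin()+.5,v))
for v in range(198,207):
    d=np.diff(g[v]);K.append((297+d[297:305].argmin()+.5,v))
for n,x,z in(('L',L,.018),('R',Rr,.018),('K',K,.022)):
    w=ray(a,x,z)[:,:2].astype(np.float32)*1000;l=cv2.fitLine(w,cv2.DIST_HUBER,0,.01,.01).ravel()
    w=w-C;print(n,A(l[:2]*np.sign(l[0])),np.median(w@ey),np.median(w@ex))
```

```text
yaws -4.982284672154968 -4.397230825718764 -2.4608905948174424 -5.458022044215625
tray car [[-123.5   34.6]
 [-119.2  -64. ]
 [-242.   -65.2]
 [-241.1   34.7]] -181.46497008341268 -14.947478815116794
plinth -4.025848472545292 -4.95000631310432 -4.826423517339151 -5.257704273366016 [745.52555584  24.70476085]
cheek [ -69.20218076 -101.38367617] [42.62448898 40.76149017]
L -4.6126456 20.284891384925835 -182.33315193027494
R -5.1515045 -62.784158208713535 -174.08748793710708
K -5.4402227 45.90341397460937 -85.0005540296936
```

>>> drive_tool --targets '[{"x": 10,"y": -1,"z": 0,"wx": 0,"wy": 0,"wz": 0,"claw": 1},{"x": 15,"y": -1,"z": 0,"wx": 0,"wy": 0,"wz": 0,"claw": 1},{"x": 10,"y": -1,"z": 0,"wx": 0,"wy": 0,"wz": 0,"claw": 1},{"x": 0,"y": 0,"z": -1.5,"wx": 0,"wy": 0,"wz": 0,"claw": 1},{"x": 0,"y": 2,"z": 0,"wx": 0,"wy": 0,"wz": 0,"claw": 1},{"x": 0,"y": 2,"z": 0,"wx": 0,"wy": 0,"wz": 0,"claw": 1},{"x": 0,"y": 0,"z": 0,"wx": 0,"wy": 0,"wz": 0,"claw": 1},{"x": 0,"y": 0,"z": 0,"wx": 0,"wy": 0,"wz": 0,"claw": 1}]'

```text
t: 6.4
eef_pos: [0.4806, 0.0401, 0.0118]
tool_rot: [-0.0, 0.043, 0.999, 0.0]
wrist_force: [-0.0, 0.3, -1.9]
grip_width: 0.0229
finger_force: 60.6
```

>>> drive_tool --targets '[{"x": 0,"y": 1,"z": -0.7,"wx": 0,"wy": 0,"wz": 0,"claw": 1},{"x": 0,"y": 0,"z": 0,"wx": 0,"wy": 0,"wz": 0,"claw": 1}]'

```text
t: 6.65
eef_pos: [0.4812, 0.0408, 0.0113]
tool_rot: [0.0, 0.043, 0.999, -0.0]
wrist_force: [-1.7, -2.2, 1.9]
grip_width: 0.023
finger_force: 61.0
```

>>> drive_tool --targets '[{"x": 0,"y": 1,"z": 0,"wx": 0,"wy": 0,"wz": 0,"claw": 1},{"x": 0,"y": 0,"z": 0,"wx": 0,"wy": 0,"wz": 0,"claw": 1}]'

```text
t: 6.9
eef_pos: [0.4814, 0.0418, 0.0113]
tool_rot: [0.0, 0.043, 0.999, -0.0]
wrist_force: [0.4, -1.4, 1.2]
grip_width: 0.0233
finger_force: 61.0
```

>>> drive_tool --targets '[{"x": 0,"y": 1,"z": 0,"wx": 0,"wy": 0,"wz": 0,"claw": 1},{"x": 0,"y": 0,"z": 0,"wx": 0,"wy": 0,"wz": 0,"claw": 1}]'

```text
t: 7.15
eef_pos: [0.4814, 0.0428, 0.0113]
tool_rot: [0.0, 0.043, 0.999, -0.0]
wrist_force: [0.1, -1.0, 0.7]
grip_width: 0.0229
finger_force: 61.0
```

>>> drive_tool --targets '[{"x": 0,"y": 1,"z": 0,"wx": 0,"wy": 0,"wz": 0,"claw": 1},{"x": 0,"y": 0,"z": 0,"wx": 0,"wy": 0,"wz": 0,"claw": 1}]'

```text
t: 7.4
eef_pos: [0.4813, 0.0438, 0.0113]
tool_rot: [0.0, 0.043, 0.999, -0.0]
wrist_force: [0.8, -1.9, 2.0]
grip_width: 0.0232
finger_force: 61.1
```

>>> drive_tool --targets '[{"x": 0,"y": 0.7,"z": 0,"wx": 0,"wy": 0,"wz": 0,"claw": 1},{"x": 0,"y": 0,"z": 0,"wx": 0,"wy": 0,"wz": 0,"claw": 1}]'

```text
t: 7.65
eef_pos: [0.4813, 0.0445, 0.0113]
tool_rot: [0.0, 0.043, 0.999, -0.0]
wrist_force: [0.1, -2.1, 2.7]
grip_width: 0.023
finger_force: 61.1
```

>>> drive_tool --targets '[{"x": 0,"y": 0.7,"z": 0,"wx": 0,"wy": 0,"wz": 0,"claw": 1},{"x": 0,"y": 0,"z": 0,"wx": 0,"wy": 0,"wz": 0,"claw": 1}]'

```text
t: 7.9
eef_pos: [0.4812, 0.0452, 0.0112]
tool_rot: [0.0, 0.043, 0.999, -0.0]
wrist_force: [0.9, -3.2, 2.5]
grip_width: 0.0232
finger_force: 61.2
```

>>> drive_tool --targets '[{"x": 0,"y": 0.7,"z": 0,"wx": 0,"wy": 0,"wz": 0,"claw": 1},{"x": 0,"y": 0,"z": 0,"wx": 0,"wy": 0,"wz": 0,"claw": 1}]'

```text
t: 8.15
eef_pos: [0.4811, 0.0458, 0.0112]
tool_rot: [0.0, 0.043, 0.999, -0.0]
wrist_force: [-0.4, -4.0, 4.2]
grip_width: 0.0233
finger_force: 61.5
```

```bash
cat > s.py <<'E'
from m import *
s=monitor.sense();print(s['wrist_force'].round(2),s['ft_torque'].round(3),(s['eef_pos']*1000).round(2),s['tool_rot'].round(4))
a=grab('top');A=lambda d:np.degrees(np.arctan2(d[1],d[0]))
ex=np.array([.9963,-.0863]);ey=np.array([.0863,.9963]);C=np.array([747,26.2])
e=(s['eef_pos'][:2]*1000-C);print('eef car',e@ex,e@ey)
print(a['color'].mean(2)[198:224:2,290:350].astype(int)[:,:20])
cv2.imwrite('pics/t_%d.png'%(s['t']*100),cv2.resize(a['color'][170:270,270:370],(600,600))[:,:,::-1])
E
python3 s.py; ls pics
```

```text
[-0.36 -4.02  4.22] [-0.869 -0.115 -0.397] [481.13  45.8   11.22] [ 1.000e-04  4.350e-02  9.991e-01 -1.000e-04]
eef car -266.5742977537147 -3.4134773421142732
[[142 146 141 138 128 122 122 121 124 119 115 105 101 103 107 104 105 105
  109 107]
 [146 150 150 145 130 123 122 122 117 120 115 102 100 103 106 105 108 109
  104 109]
 [152 149 146 140 131 121 124 124 124 122 114 106 108 118 122 123 118 116
  113 116]
 [149 152 146 133 127 121 123 120 121 121 121 126 131 140 157 164 168 167
  163 162]
 [150 148 144 130 115 109 109 107 114 112 118 130 134 136 141 142 139 147
  153 158]
 [149 148 149 143 127 114 107  99  98  99 122 147 146 145 146 147 146 152
  165 187]
 [147 147 147 146 149 145 149 142 143 150 168 175 158 144 147 144 150 160
  187 202]
 [151 149 147 146 148 149 149 148 150 163 176 175 156 145 147 149 161 186
  199 205]
 [147 146 147 148 147 152 152 150 150 165 181 169 152 152 149 149 168 191
  203 205]
 [146 146 146 150 148 149 150 148 154 169 180 166 150 148 149 155 178 194
  202 206]
 [146 146 146 149 147 149 149 149 156 178 182 165 150 148 151 168 193 204
  205 206]
 [151 147 151 146 150 151 150 149 161 177 177 157 148 148 153 171 192 201
  208 208]
 [148 149 149 150 154 154 149 149 164 177 173 153 150 150 166 190 203 206
  208 209]]
crop1.png
side0.png
side1.png
t_815.png
top0.png
top2.png
```

>>> drive_tool --targets '[{"x": 0,"y": -1.3,"z": 0,"wx": 0,"wy": 0,"wz": 0,"claw": 1},{"x": 0,"y": 0,"z": 0,"wx": 0,"wy": 0,"wz": 0,"claw": 1}]'

```text
t: 8.45
eef_pos: [0.4811, 0.0454, 0.0112]
tool_rot: [0.0, 0.043, 0.999, 0.001]
wrist_force: [0.3, 2.5, 5.0]
grip_width: 0.023
finger_force: 61.5
```

>>> drive_tool --targets '[{"x": 0,"y": -1,"z": 0.3,"wx": 0,"wy": 0,"wz": 0,"claw": 1},{"x": 0,"y": 0,"z": 0,"wx": 0,"wy": 0,"wz": 0,"claw": 1}]'

```text
t: 8.7
eef_pos: [0.4808, 0.0442, 0.0113]
tool_rot: [-0.0, 0.043, 0.999, 0.0]
wrist_force: [0.8, 3.2, 3.8]
grip_width: 0.0234
finger_force: 61.2
```

Run:
```python
from m import *
s=monitor.sense();print(s['wrist_force'].round(2),s['ft_torque'].round(3),(s['eef_pos']*1000).round(2))
a=grab('top');big=cv2.resize(a['color'][180:270,280:370],(600,600),interpolation=cv2.INTER_CUBIC);cv2.imwrite('pics/top3.png',big[:,:,::-1])
```

```text
[0.75 3.25 3.78] [ 0.36  -0.348  0.257] [480.76  44.18  11.25]
```

View pics/top3.png

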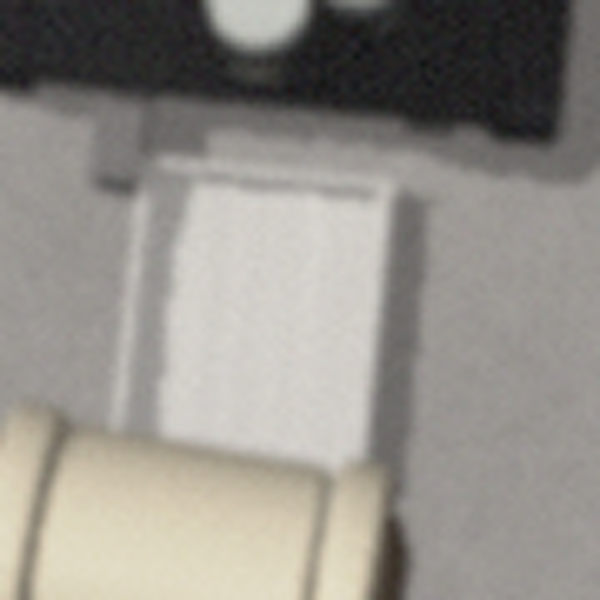

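Top view: the tray's nose-left corner is at crop (148,162) and the cheek's inner edge at about x=139, leaving a gap of roughly 3 mm. The forces so far were table friction, so I lighten the press and touch again.

>>> drive_tool --targets '[{"x": 0,"y": 0,"z": 0.6,"wx": 0,"wy": 0,"wz": 0,"claw": 1},{"x": 0,"y": 0.5,"z": 0,"wx": 0,"wy": 0,"wz": 0,"claw": 1},{"x": 0,"y": 0.5,"z": 0,"wx": 0,"wy": 0,"wz": 0,"claw": 1},{"x": 0,"y": 0,"z": 0,"wx": 0,"wy": 0,"wz": 0,"claw": 1}]'

```text
t: 9.25
eef_pos: [0.4804, 0.0445, 0.0116]
tool_rot: [-0.001, 0.044, 0.999, -0.0]
wrist_force: [0.3, 0.1, -0.5]
grip_width: 0.0234
finger_force: 60.8
```

>>> drive_tool --targets '[{"x": 0,"y": 1,"z": 0,"wx": 0,"wy": 0,"wz": 0,"claw": 1},{"x": 0,"y": 0,"z": 0,"wx": 0,"wy": 0,"wz": 0,"claw": 1}]'

```text
t: 9.5
eef_pos: [0.4805, 0.0457, 0.0118]
tool_rot: [-0.001, 0.043, 0.999, -0.0]
wrist_force: [-0.7, -1.5, -1.1]
grip_width: 0.023
finger_force: 60.8
```

>>> drive_tool --targets '[{"x": 0,"y": 0.7,"z": 0,"wx": 0,"wy": 0,"wz": 0,"claw": 1},{"x": 0,"y": 0,"z": 0,"wx": 0,"wy": 0,"wz": 0,"claw": 1}]'

```text
t: 9.75
eef_pos: [0.4804, 0.0462, 0.0118]
tool_rot: [-0.001, 0.044, 0.999, -0.0]
wrist_force: [-2.1, -3.9, -0.5]
grip_width: 0.0234
finger_force: 61.1
```

>>> drive_tool --targets '[{"x": 0,"y": 0.7,"z": 0,"wx": 0,"wy": 0,"wz": 0,"claw": 1},{"x": 0,"y": 0,"z": 0,"wx": 0,"wy": 0,"wz": 0,"claw": 1}]'

```text
t: 10.0
eef_pos: [0.4804, 0.0467, 0.0118]
tool_rot: [-0.001, 0.044, 0.999, -0.0]
wrist_force: [-3.0, -4.8, -1.1]
grip_width: 0.023
finger_force: 61.5
```

Solid contact with the cheek: Fy is −4.8 N with no table load. Back off about 2 mm and advance along the bay axis.

>>> drive_tool --targets '[{"x": 0,"y": -2,"z": 0,"wx": 0,"wy": 0,"wz": 0,"claw": 1},{"x": 0,"y": 0,"z": 0,"wx": 0,"wy": 0,"wz": 0,"claw": 1}]'

```text
t: 10.25
eef_pos: [0.481, 0.0453, 0.012]
tool_rot: [0.0, 0.043, 0.999, 0.0]
wrist_force: [-1.0, -1.7, -2.1]
grip_width: 0.023
finger_force: 60.6
```

>>> drive_tool --targets '[{"x": 4,"y": -0.35,"z": 0,"wx": 0,"wy": 0,"wz": 0,"claw": 1},{"x": 4,"y": -0.35,"z": 0,"wx": 0,"wy": 0,"wz": 0,"claw": 1},{"x": 4,"y": -0.35,"z": 0,"wx": 0,"wy": 0,"wz": 0,"claw": 1},{"x": 0,"y": 0,"z": 0,"wx": 0,"wy": 0,"wz": 0,"claw": 1}]'

```text
t: 10.75
eef_pos: [0.4937, 0.044, 0.0121]
tool_rot: [0.0, 0.043, 0.999, 0.0]
wrist_force: [0.4, -0.9, -1.7]
grip_width: 0.0229
finger_force: 60.5
```

>>> drive_tool --targets '[{"x": 2,"y": -0.8,"z": 0,"wx": 0,"wy": 0,"wz": 0,"claw": 1},{"x": 2,"y": -0.2,"z": 0,"wx": 0,"wy": 0,"wz": 0,"claw": 1},{"x": 1,"y": -0.1,"z": 0,"wx": 0,"wy": 0,"wz": 0,"claw": 1},{"x": 0,"y": 0,"z": 0,"wx": 0,"wy": 0,"wz": 0,"claw": 1}]'

```text
t: 11.25
eef_pos: [0.498, 0.0429, 0.012]
tool_rot: [0.0, 0.043, 0.999, 0.0]
wrist_force: [0.5, -0.1, -2.1]
grip_width: 0.0231
finger_force: 60.5
```

>>> drive_tool --targets '[{"x": 1,"y": -0.1,"z": 0,"wx": 0,"wy": 0,"wz": 0,"claw": 1},{"x": 1,"y": -0.1,"z": 0,"wx": 0,"wy": 0,"wz": 0,"claw": 1},{"x": 1,"y": -0.1,"z": 0,"wx": 0,"wy": 0,"wz": 0,"claw": 1},{"x": 0,"y": 0,"z": 0,"wx": 0,"wy": 0,"wz": 0,"claw": 1}]'

```text
t: 11.75
eef_pos: [0.5011, 0.0426, 0.012]
tool_rot: [0.0, 0.043, 0.999, -0.0]
wrist_force: [0.6, -0.6, -2.5]
grip_width: 0.0231
finger_force: 60.5
```

>>> drive_tool --targets '[{"x": 1,"y": -0.1,"z": 0,"wx": 0,"wy": 0,"wz": 0,"claw": 1},{"x": 1,"y": -0.1,"z": 0,"wx": 0,"wy": 0,"wz": 0,"claw": 1},{"x": 1,"y": -0.1,"z": 0,"wx": 0,"wy": 0,"wz": 0,"claw": 1},{"x": 0,"y": 0,"z": 0,"wx": 0,"wy": 0,"wz": 0,"claw": 1}]'

```text
t: 12.25
eef_pos: [0.5041, 0.0423, 0.012]
tool_rot: [0.0, 0.043, 0.999, 0.0]
wrist_force: [-0.5, 0.2, -1.4]
grip_width: 0.0231
finger_force: 60.5
```

>>> drive_tool --targets '[{"x": 1,"y": -0.1,"z": 0,"wx": 0,"wy": 0,"wz": 0,"claw": 1},{"x": 1.5,"y": -0.1,"z": 0,"wx": 0,"wy": 0,"wz": 0,"claw": 1},{"x": 1.5,"y": -0.15,"z": 0,"wx": 0,"wy": 0,"wz": 0,"claw": 1},{"x": 0,"y": 0,"z": 0,"wx": 0,"wy": 0,"wz": 0,"claw": 1}]'

```text
t: 12.75
eef_pos: [0.5081, 0.0419, 0.012]
tool_rot: [0.0, 0.043, 0.999, -0.0]
wrist_force: [-0.0, -0.1, -2.4]
grip_width: 0.0234
finger_force: 60.4
```

>>> drive_tool --targets '[{"x": 1.5,"y": -0.1,"z": 0,"wx": 0,"wy": 0,"wz": 0,"claw": 1},{"x": 1.5,"y": -0.15,"z": 0,"wx": 0,"wy": 0,"wz": 0,"claw": 1},{"x": 2,"y": -0.2,"z": 0,"wx": 0,"wy": 0,"wz": 0,"claw": 1},{"x": 0,"y": 0,"z": 0,"wx": 0,"wy": 0,"wz": 0,"claw": 1}]'

```text
t: 13.25
eef_pos: [0.5132, 0.0415, 0.012]
tool_rot: [0.0, 0.043, 0.999, -0.0]
wrist_force: [0.2, -0.2, -2.4]
grip_width: 0.0234
finger_force: 60.4
```

>>> drive_tool --targets '[{"x": 2,"y": -0.2,"z": 0,"wx": 0,"wy": 0,"wz": 0,"claw": 1},{"x": 2,"y": -0.15,"z": 0,"wx": 0,"wy": 0,"wz": 0,"claw": 1},{"x": 2,"y": -0.2,"z": 0,"wx": 0,"wy": 0,"wz": 0,"claw": 1},{"x": 2,"y": -0.15,"z": 0,"wx": 0,"wy": 0,"wz": 0,"claw": 1},{"x": 0,"y": 0,"z": 0,"wx": 0,"wy": 0,"wz": 0,"claw": 1}]'

```text
t: 13.88
eef_pos: [0.5212, 0.0408, 0.012]
tool_rot: [0.0, 0.043, 0.999, -0.0]
wrist_force: [0.1, -0.3, -2.3]
grip_width: 0.0232
finger_force: 60.4
```

Run:
```python
from m import *
s=monitor.sense();print(s['wrist_force'].round(2),s['ft_torque'].round(3),(s['eef_pos']*1000).round(2),s['tool_rot'].round(4))
a=grab('top');big=cv2.resize(a['color'][180:270,280:370],(600,600),interpolation=cv2.INTER_CUBIC);cv2.imwrite('pics/top4.png',big[:,:,::-1])
```

```text
[ 0.14 -0.31 -2.3 ] [ 0.076  0.233 -0.015] [521.17  40.8   12.01] [ 1.000e-04  4.330e-02  9.991e-01 -0.000e+00]
```

View pics/top4.png

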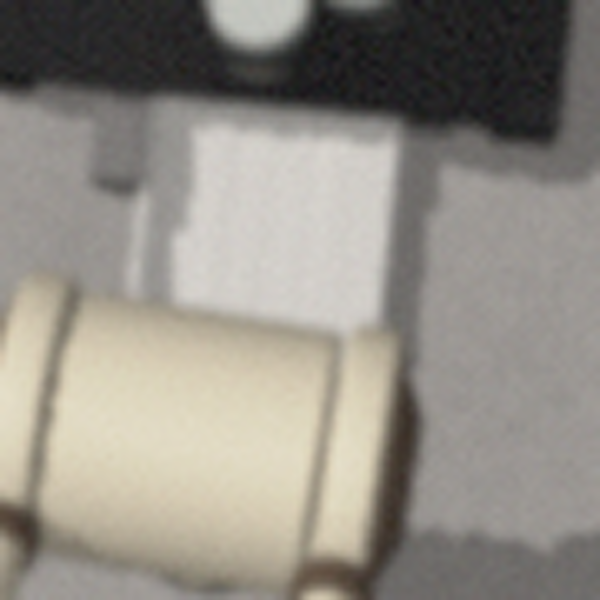

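The nose is now under the roof, with the tray's left rim in line beside the cheek (crop x≈140), and no side forces. Continue in checked steps.

>>> drive_tool --targets '[{"x": 3,"y": -0.25,"z": 0,"wx": 0,"wy": 0,"wz": 0,"claw": 1},{"x": 3,"y": -0.25,"z": 0,"wx": 0,"wy": 0,"wz": 0,"claw": 1},{"x": 3,"y": -0.25,"z": 0,"wx": 0,"wy": 0,"wz": 0,"claw": 1},{"x": 3,"y": -0.25,"z": 0,"wx": 0,"wy": 0,"wz": 0,"claw": 1},{"x": 3,"y": -0.25,"z": 0,"wx": 0,"wy": 0,"wz": 0,"claw": 1}]'

```text
t: 14.55
eef_pos: [0.5362, 0.0395, 0.012]
tool_rot: [-0.0, 0.043, 0.999, 0.0]
wrist_force: [-0.4, -0.1, -1.4]
grip_width: 0.0231
finger_force: 60.5
```

>>> drive_tool --targets '[{"x": 3,"y": -0.25,"z": 0,"wx": 0,"wy": 0,"wz": 0,"claw": 1},{"x": 3,"y": -0.25,"z": 0,"wx": 0,"wy": 0,"wz": 0,"claw": 1},{"x": 3,"y": -0.25,"z": 0,"wx": 0,"wy": 0,"wz": 0,"claw": 1},{"x": 3,"y": -0.25,"z": 0,"wx": 0,"wy": 0,"wz": 0,"claw": 1},{"x": 3,"y": -0.25,"z": 0,"wx": 0,"wy": 0,"wz": 0,"claw": 1}]'

```text
t: 15.18
eef_pos: [0.5512, 0.0383, 0.012]
tool_rot: [0.0, 0.043, 0.999, -0.0]
wrist_force: [-0.1, -0.5, -2.0]
grip_width: 0.023
finger_force: 60.5
```

>>> drive_tool --targets '[{"x": 3,"y": -0.25,"z": 0,"wx": 0,"wy": 0,"wz": 0,"claw": 1},{"x": 3,"y": -0.25,"z": 0,"wx": 0,"wy": 0,"wz": 0,"claw": 1},{"x": 3,"y": -0.25,"z": 0,"wx": 0,"wy": 0,"wz": 0,"claw": 1},{"x": 3,"y": -0.25,"z": 0,"wx": 0,"wy": 0,"wz": 0,"claw": 1},{"x": 3,"y": -0.25,"z": 0,"wx": 0,"wy": 0,"wz": 0,"claw": 1}]'

```text
t: 15.8
eef_pos: [0.5662, 0.037, 0.012]
tool_rot: [-0.0, 0.043, 0.999, -0.0]
wrist_force: [0.1, 0.7, -2.3]
grip_width: 0.0231
finger_force: 60.5
```

>>> drive_tool --targets '[{"x": 3,"y": -0.25,"z": 0,"wx": 0,"wy": 0,"wz": 0,"claw": 1},{"x": 3,"y": -0.25,"z": 0,"wx": 0,"wy": 0,"wz": 0,"claw": 1},{"x": 3,"y": -0.25,"z": 0,"wx": 0,"wy": 0,"wz": 0,"claw": 1},{"x": 3,"y": -0.25,"z": 0,"wx": 0,"wy": 0,"wz": 0,"claw": 1},{"x": 3,"y": -0.25,"z": 0,"wx": 0,"wy": 0,"wz": 0,"claw": 1}]'

```text
t: 16.42
eef_pos: [0.5812, 0.0358, 0.012]
tool_rot: [-0.0, 0.043, 0.999, -0.0]
wrist_force: [0.0, 0.0, -2.9]
grip_width: 0.0231
finger_force: 60.5
```

>>> drive_tool --targets '[{"x": 3,"y": -0.25,"z": 0,"wx": 0,"wy": 0,"wz": 0,"claw": 1},{"x": 3,"y": -0.25,"z": 0,"wx": 0,"wy": 0,"wz": 0,"claw": 1},{"x": 3,"y": -0.25,"z": 0,"wx": 0,"wy": 0,"wz": 0,"claw": 1},{"x": 3,"y": -0.25,"z": 0,"wx": 0,"wy": 0,"wz": 0,"claw": 1},{"x": 3,"y": -0.25,"z": 0,"wx": 0,"wy": 0,"wz": 0,"claw": 1}]'

```text
t: 17.05
eef_pos: [0.5961, 0.0345, 0.0119]
tool_rot: [-0.0, 0.043, 0.999, -0.0]
wrist_force: [-0.2, -0.4, -1.4]
grip_width: 0.023
finger_force: 60.5
```

>>> drive_tool --targets '[{"x": 3,"y": -0.25,"z": 0,"wx": 0,"wy": 0,"wz": 0,"claw": 1},{"x": 3,"y": -0.25,"z": 0,"wx": 0,"wy": 0,"wz": 0,"claw": 1},{"x": 3,"y": -0.25,"z": 0,"wx": 0,"wy": 0,"wz": 0,"claw": 1},{"x": 3,"y": -0.25,"z": -0.3,"wx": 0,"wy": 0,"wz": 0,"claw": 1},{"x": 0,"y": 0,"z": 0,"wx": 0,"wy": 0,"wz": 0,"claw": 1}]'

```text
t: 17.68
eef_pos: [0.6086, 0.0334, 0.0118]
tool_rot: [0.001, 0.043, 0.999, -0.0]
wrist_force: [-0.5, -1.6, -2.9]
grip_width: 0.023
finger_force: 60.4
```

>>> drive_tool --targets '[{"x": 2,"y": -0.2,"z": -0.2,"wx": 0,"wy": 0,"wz": 0,"claw": 1},{"x": 2,"y": -0.1,"z": 0,"wx": 0,"wy": 0,"wz": 0,"claw": 1},{"x": 2,"y": -0.2,"z": 0,"wx": 0,"wy": 0,"wz": 0,"claw": 1},{"x": 1,"y": -0.1,"z": 0,"wx": 0,"wy": 0,"wz": 0,"claw": 1},{"x": 1,"y": -0.1,"z": 0,"wx": 0,"wy": 0,"wz": 0,"claw": 1},{"x": 0,"y": 0,"z": 0,"wx": 0,"wy": 0,"wz": 0,"claw": 1}]'

```text
t: 18.42
eef_pos: [0.6161, 0.0328, 0.0115]
tool_rot: [0.0, 0.043, 0.999, -0.0]
wrist_force: [-1.7, -2.3, -0.6]
grip_width: 0.0232
finger_force: 60.7
```

>>> drive_tool --targets '[{"x": 1,"y": -0.1,"z": 0,"wx": 0,"wy": 0,"wz": 0,"claw": 1},{"x": 1,"y": -0.1,"z": 0,"wx": 0,"wy": 0,"wz": 0,"claw": 1},{"x": 0,"y": 0,"z": 0,"wx": 0,"wy": 0,"wz": 0,"claw": 1}]'

```text
t: 18.8
eef_pos: [0.6181, 0.0326, 0.0115]
tool_rot: [0.0, 0.043, 0.999, -0.0]
wrist_force: [-3.2, -2.8, -0.3]
grip_width: 0.0232
finger_force: 60.7
```

>>> drive_tool --targets '[{"x": 1,"y": -0.1,"z": 0,"wx": 0,"wy": 0,"wz": 0,"claw": 1},{"x": 0,"y": 0,"z": 0,"wx": 0,"wy": 0,"wz": 0,"claw": 1}]'

```text
t: 19.05
eef_pos: [0.6191, 0.0325, 0.0115]
tool_rot: [0.0, 0.043, 0.999, -0.0]
wrist_force: [-3.2, -3.5, -1.3]
grip_width: 0.0231
finger_force: 60.7
```

>>> drive_tool --targets '[{"x": 1,"y": -0.1,"z": 0,"wx": 0,"wy": 0,"wz": 0,"claw": 1},{"x": 0,"y": 0,"z": 0,"wx": 0,"wy": 0,"wz": 0,"claw": 1}]'

```text
t: 19.3
eef_pos: [0.6201, 0.0324, 0.0115]
tool_rot: [0.0, 0.043, 0.999, -0.0]
wrist_force: [-2.9, -2.8, -1.1]
grip_width: 0.0231
finger_force: 60.7
```

>>> drive_tool --targets '[{"x": 0,"y": -0.7,"z": 0,"wx": 0,"wy": 0,"wz": 0,"claw": 1},{"x": 1,"y": -0.1,"z": 0,"wx": 0,"wy": 0,"wz": 0,"claw": 1},{"x": 0,"y": 0,"z": 0,"wx": 0,"wy": 0,"wz": 0,"claw": 1}]'

```text
t: 19.68
eef_pos: [0.6215, 0.032, 0.0117]
tool_rot: [0.001, 0.043, 0.999, 0.0]
wrist_force: [0.2, -0.0, -1.6]
grip_width: 0.0231
finger_force: 60.5
```

>>> drive_tool --targets '[{"x": 1,"y": -0.1,"z": 0,"wx": 0,"wy": 0,"wz": 0,"claw": 1},{"x": 0,"y": 0,"z": 0,"wx": 0,"wy": 0,"wz": 0,"claw": 1}]'

```text
t: 19.92
eef_pos: [0.6222, 0.0317, 0.0116]
tool_rot: [0.0, 0.043, 0.999, 0.0]
wrist_force: [-0.5, 0.0, -1.9]
grip_width: 0.0232
finger_force: 60.6
```

>>> drive_tool --targets '[{"x": 1,"y": -0.1,"z": 0,"wx": 0,"wy": 0,"wz": 0,"claw": 1},{"x": 0,"y": 0,"z": 0,"wx": 0,"wy": 0,"wz": 0,"claw": 1}]'

```text
t: 20.18
eef_pos: [0.6231, 0.0314, 0.0116]
tool_rot: [0.0, 0.043, 0.999, -0.0]
wrist_force: [-0.4, 0.2, -2.2]
grip_width: 0.0234
finger_force: 60.6
```

>>> drive_tool --targets '[{"x": 0.7,"y": -0.1,"z": 0,"wx": 0,"wy": 0,"wz": 0,"claw": 1},{"x": 0,"y": 0,"z": 0,"wx": 0,"wy": 0,"wz": 0,"claw": 1}]'

```text
t: 20.42
eef_pos: [0.6238, 0.0313, 0.0116]
tool_rot: [0.0, 0.043, 0.999, -0.0]
wrist_force: [-0.5, 0.2, -0.1]
grip_width: 0.0233
finger_force: 60.7
```

>>> drive_tool --targets '[{"x": 0.7,"y": -0.1,"z": 0,"wx": 0,"wy": 0,"wz": 0,"claw": 1},{"x": 0,"y": 0,"z": 0,"wx": 0,"wy": 0,"wz": 0,"claw": 1}]'

```text
t: 20.68
eef_pos: [0.6239, 0.0313, 0.0114]
tool_rot: [-0.001, 0.043, 0.999, -0.0]
wrist_force: [-3.8, 0.5, 1.9]
grip_width: 0.0232
finger_force: 61.0
```

>>> drive_tool --targets '[{"x": 0.7,"y": -0.1,"z": 0,"wx": 0,"wy": 0,"wz": 0,"claw": 1},{"x": 0,"y": 0,"z": 0,"wx": 0,"wy": 0,"wz": 0,"claw": 1}]'

```text
t: 20.92
eef_pos: [0.6239, 0.0313, 0.0114]
tool_rot: [-0.002, 0.043, 0.999, -0.0]
wrist_force: [-7.7, 0.6, 3.6]
grip_width: 0.0236
finger_force: 61.4
```

End stop reached: motion stopped and Fx is −7.7 N at the expected position. Relax and release.

>>> drive_tool --targets '[{"x": -1,"y": 0,"z": 0,"wx": 0,"wy": 0,"wz": 0,"claw": 1},{"x": 0,"y": 0,"z": 0,"wx": 0,"wy": 0,"wz": 0,"claw": 1},{"x": 0,"y": 0,"z": 0,"wx": 0,"wy": 0,"wz": 0,"claw": 0.3},{"x": 0,"y": 0,"z": 0,"wx": 0,"wy": 0,"wz": 0,"claw": 0},{"x": 0,"y": 0,"z": 0,"wx": 0,"wy": 0,"wz": 0,"claw": -0.3},{"x": 0,"y": 0,"z": 0,"wx": 0,"wy": 0,"wz": 0,"claw": -0.6},{"x": 0,"y": 0,"z": 0,"wx": 0,"wy": 0,"wz": 0,"claw": -0.6},{"x": 0,"y": 0,"z": 0,"wx": 0,"wy": 0,"wz": 0,"claw": -0.6}]'

```text
t: 21.92
eef_pos: [0.6241, 0.0312, 0.0115]
tool_rot: [0.0, 0.043, 0.999, 0.0]
wrist_force: [1.3, -0.7, -0.1]
grip_width: 0.0681
finger_force: 0.0
```

>>> drive_tool --targets '[{"x": 0,"y": 0,"z": 10,"wx": 0,"wy": 0,"wz": 0,"claw": -0.6},{"x": 0,"y": 0,"z": 20,"wx": 0,"wy": 0,"wz": 0,"claw": -0.6},{"x": 0,"y": 0,"z": 30,"wx": 0,"wy": 0,"wz": 0,"claw": -0.6},{"x": -10,"y": 0,"z": 40,"wx": 0,"wy": 0,"wz": 0,"claw": -0.6},{"x": -40,"y": 0,"z": 40,"wx": 0,"wy": 0,"wz": 0,"claw": -0.6},{"x": -50,"y": 0,"z": 40,"wx": 0,"wy": 0,"wz": 0,"claw": -0.6},{"x": -50,"y": -20,"z": 20,"wx": 0,"wy": 0,"wz": 0,"claw": -0.6},{"x": -50,"y": -20,"z": 0,"wx": 0,"wy": 0,"wz": 0,"claw": -0.6},{"x": 0,"y": 0,"z": 0,"wx": 0,"wy": 0,"wz": 0,"claw": -0.6}]'

```text
t: 23.05
eef_pos: [0.4228, -0.0092, 0.2114]
tool_rot: [0.001, 0.044, 0.999, -0.0]
wrist_force: [0.6, 0.1, 0.4]
grip_width: 0.0683
finger_force: 0.0
```

Run:
```python
from m import *
s=monitor.sense();print(s['eef_pos'])
b=grab('side');a=grab('top')
A=cv2.resize(a['color'][130:270,250:390],(400,400),interpolation=cv2.INTER_CUBIC);B=cv2.resize(b['color'][190:330,180:320],(400,400),interpolation=cv2.INTER_CUBIC)
cv2.imwrite('pics/end.png',np.hstack([A,B])[:,:,::-1])
for n,i,w in(('top',a,(slice(200,270),slice(280,380))),('side',b,(slice(220,320),slice(250,340)))):
    P=cloud(i);z=P[...,2];m=np.zeros(z.shape,bool);m[w]=1;q=P[m&(z>.034)&(z<.05)&(P[...,0]<.665)&(P[...,0]>.58)]
    ex=np.array([.9963,-.0863]);ey=np.array([.0863,.9963]);C=np.array([747,26.2]);d=q[:,:2]*1000-C
    if len(q):print(n,len(q),'grip car x,y',np.median(d@ex),np.median(d@ey),(d@ex).min(),(d@ex).max())
```

```text
[ 0.42281955 -0.00919219  0.21144197]
top 90 grip car x,y -124.71547720219081 -5.589100090867992 -136.88110660155257 -110.66561255400609
side 110 grip car x,y -125.82318869760348 -1.8456791101709438 -139.2130803483046 -113.082598316543
```

View pics/end.png

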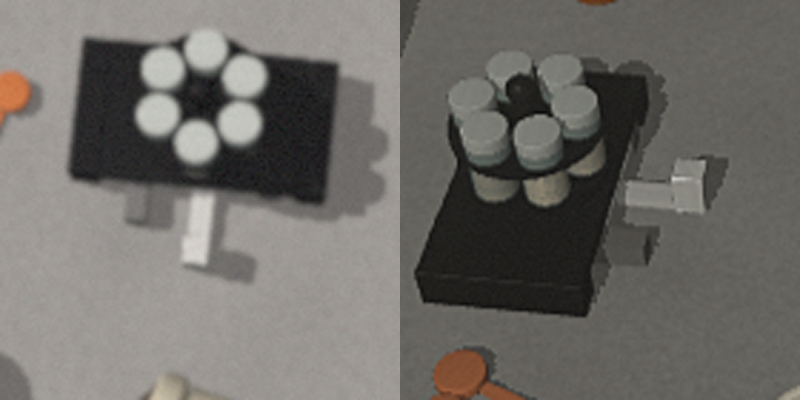

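The end view shows the tray fully under the plinth, with only the bar and grip block out. The grip measures at carousel x ≈ −125 mm (−124 expected), and the gripper is clear.

```bash
python3 -c "
from plant import finish_job
print(finish_job())"
```

```text
the job is handed in; nothing more can be done
None
```

The tray is in the bay, pushed until I felt the end stop at about 8 N, then released with the gripper withdrawn; I handed the job in at about 23 s of the 64 s, and no verdict was shown.

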